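# Wind down the drilling stand's leg

### The arm

A 7-joint arm with a two-finger parallel gripper is mounted at the origin on the work surface. World frame = base frame: x ahead of the robot, y to its left, z up, the work surface at z = 0. Lengths are in m, angles in rad, forces in N, time in s.
With the tool pointing down it reaches from about 0.4 to 0.925 m from the base axis. Payload 5.6 kg.
Tool frame: the origin (TCP) lies between the finger pads; the fingertips stand 8 mm ahead of it and the grasp point (between the pads) lies 11 mm behind it; z points along the fingers, x is the direction in which the jaws open and shut, and the axes are right-handed (so a half turn about z gives the same grasp; the last joint's range is limited). The gripper opens to 85 mm and grips with 20 to 120 N. Pads are 22 mm wide; open, the fingers measure 114 mm over their backs; the gripper's body (76 mm by 85 mm) begins 54 mm behind the grasp point. The pads swing forward as they close: fully open they stand 13 mm farther back than shut.
Start: joints at [-1.197, 0.468, -0.012, 1.603, 0.006, 1.071, -0.056], TCP at [0.263, 0.594, 0.239] pointing down, gripper open.
Joint ranges: [-2.53, 2.53], [-0.31, 2.02], [-1.57, 1.55], [0.28, 2.44], [-1.29, 4.43], [0.15, 1.84], [-2.92, 2.92]. Speed limits (rad/s): [2.57, 2.57, 3.14, 3.14, 3.14, 3.14, 3.14].

### API

Orientations are given as a unit quaternion [w, x, y, z].
In Python, from bench import robot gives the robot as it stands. The module is installed in compiled form; this text tells all that it offers.
- The arm moves only by the shell command python3 -m inch 'ROWS' [FORCE]. ROWS is JSON, a list of rows, each a list of 7 numbers: the turn, a rotation vector about the world's x, y, z in rad, then the shift along the world's x, y, z in mm, then the finger opening in mm, from 0 to 85.4. In form: [[ax, ay, az, dx, dy, dz, jaw], ...]. A call has 1 to 10 rows; each row shifts and turns the pose as measured when the row begins; what a row does not reach is not made up. A row lasts 1/10 s, in which the tool goes at most 50 mm and 8.59 degrees, less where a joint would pass 70% of its speed; a pose out of reach is approached as far as the arm can. A call with a gripper value outside its range is refused whole. The fingers move at their own pace and stop on an object; FORCE is the grip in N (left out, the last holds). Time passes only in rows, so rows that do not move let the fingers close. It gives the time, the measured TCP pose, the force and the opening at its end, in the units of the state.
- robot.sense(): the state, without advancing time (a new reading comes with each control period).
- robot.camera(name): name is "scene" or "top" or "wrist"; returns a dict with "img" (480x640x3 uint8, blue, green, red), "z_map" (480x640 float32, m along the optical axis (not along the pixel's ray), 0 where there is no reading), "vertical_fov" (degrees; the focal length in pixels is half the picture's height over the tangent of half this angle, whatever the lens; pixels are square), "cx", "cy" (the principal point, pixels), "dist_coeffs" ([k1, k2, p1, p2, k3] as OpenCV has them; the pictures are not rectified), "view" (4x4, takes a point from world to camera coordinates). Camera axes: x right, y down, z forward; pixel columns grow to the right and rows downward; lengths in m; the calibration is good to about 2 mm. A picture is of the moment at which its call begins.
- robot.hand_in(): hands the job in, once; it reports no verdict.
The state is a dict: "clock": time; "joints": joint angles; "qvel": joint speeds; "joint_efforts": joint torques, N m; "eef_pos": TCP position; "orientation": TCP orientation; "force": force on the tool from outside, world axes, zero at the start; "wrist_torque": the same for the moment, N m; "gripper_width": finger opening in m.
Only numpy, scipy, OpenCV 4.12 (cv2) and the standard library are available. Lean on these libraries where they do the work, as an engineer would, in place of code of your own. Each camera call takes 0.05 s, during which the arm holds its last target.

### The job

A lyre frame is waiting to be drilled, but one leg of the drilling stand, the one with the red crank knob, still hangs clear of the wooden pad beneath it. Turn its crank clockwise, seen from above, until the foot stands on the pad and the crank has become clearly stiffer to turn, do not force it any further, and let go. Leave the other leg, with the black crank knob, as it is.

Things in the scene. Friction and masses are not known exactly. Their poses are not given: they have to be found in the camera images.
- red_knob (a point): Centre of the red upright crank knob: round, 24 mm in diameter, 54 mm tall, about 213 mm above the bench. It spins freely on its pin, so unturning fingers can carry it round. z points up; x points outward along the crank arm: the vertical crank axis lies 55 mm away along -x. Arm and hub stay 28 mm or more below this point. Turning takes about 2.7 N at the knob while the foot hangs free.
- foot: Steel foot plate of that leg, 68 mm across, 7 mm thick, on a rod from a green tube. Origin: centre of its underside, on the crank axis; it starts 42 mm above the bench, at its upper stop. Clockwise cranking lowers it 5 mm per rad; once on the pad, a leg spring adds 5.5 N at the knob per rad: 0.3 to 1.2 rad past contact is right, 2 rad is too much. The screw holds when let go.
- pad: Fixed dark wooden pad 85 x 85 mm on the bench below that foot. Origin: centre of its top face, which lies 22 to 32 mm above the bench; so the foot starts 10 to 20 mm above it.
- black_knob (a point): Centre of the black crank knob of the other leg (same shape, sizes and axes) at the other end of the stand, the two crank axes being 340 mm apart; that leg already stands firmly on its own pad.
There are look-alikes about, which are no part of the job. There is more than one size of the pad; the job needs the largest.

How it is judged:
By the outcome, as a careful person would: the job done as asked, in the order asked, and still so for the second after the job is handed in, with the robot touching nothing.
It also fails if it takes over 48 s, if anything falls off the work surface, if the arm or the gripper's body presses on something with over 40 N, if the wrist force passes 120 N, or if a joint passes its speed limit or range.

## Working session

There is one attempt and no reset: what is moved stays moved. The work goes in short steps, Python scripts to look and compute and a shell command to move; the robot and the scene stay as the last step left them, time stands still between calls to the robot, and variables do not carry over. Pictures are saved under pics/ and viewed, and the job is handed in when it is done.

```bash
mkdir -p pics; cat > h.py <<'E'
import numpy as np,cv2
from bench import robot
def grab(n):
    c=robot.camera(n); np.savez('%s.npz'%n,img=c['img'],z=c['z_map'],fov=c['vertical_fov'],cx=c['cx'],cy=c['cy'],d=np.array(c['dist_coeffs']),view=np.array(c['view'])); return c
def load(n): return np.load('%s.npz'%n)
def K(c):
    f=240/np.tan(np.radians(float(c['fov']))/2); return np.array([[f,0,float(c['cx'])],[0,f,float(c['cy'])],[0,0,1]])
def ray(c,u,v):
    p=cv2.undistortPoints(np.array([[[u,v]]],float),K(c),c['d'])[0,0]
    R=c['view'][:3,:3];t=c['view'][:3,3]; return -R.T@t, R.T@np.array([p[0],p[1],1])
def at_z(c,u,v,z):
    o,d=ray(c,u,v); return o+d*(z-o[2])/d[2]
def at_depth(c,u,v):
    o,d=ray(c,u,v); return o+d*float(c['z'][int(v),int(u)])
def pix(c,p):
    r=cv2.Rodrigues(c['view'][:3,:3])[0]; return cv2.projectPoints(np.array([p],float),r,c['view'][:3,3],K(c),c['d'])[0].ravel()
def crop(n,x0,y0,w,h,s,name):
    im=load(n)['img'][y0:y0+h,x0:x0+w]; cv2.imwrite('pics/'+name,cv2.resize(im,None,fx=s,fy=s,interpolation=cv2.INTER_CUBIC))
E
python3 - <<'E'
from h import *
for n in('scene','top','wrist'):
    c=grab(n); cv2.imwrite('pics/%s0.png'%n,c['img'])
print(robot.sense())
E
```

```text
{'clock': 0.15, 'joints': array([-1.1970508 ,  0.46819752, -0.0115884 ,  1.60343425,  0.00599726,
        1.0714247 , -0.05629955]), 'qvel': array([-5.18861340e-05, -2.91777751e-03,  1.71236740e-03, -3.66090156e-03,
       -4.09501261e-04,  2.97610455e-04, -5.23474694e-04]), 'joint_efforts': array([ 1.16884461e-03, -5.32797360e+01,  2.16266373e-02, -2.51560414e+01,
        1.14858607e-02,  5.56060040e-03, -4.41074565e-05]), 'eef_pos': array([0.26299867, 0.59393838, 0.23853328]), 'orientation': array([ 4.35530149e-04,  8.38110352e-01,  5.45500253e-01, -5.66813517e-04]), 'force': array([-0.72346329,  0.17515207, -0.41874876]), 'wrist_torque': array([0.02547928, 0.05837344, 0.01728946]), 'gripper_width': 0.08559874440878129}
```

View pics/scene0.png

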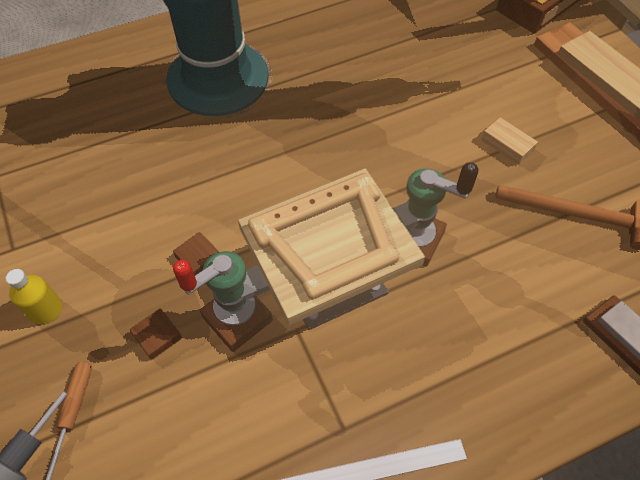

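View pics/top0.png

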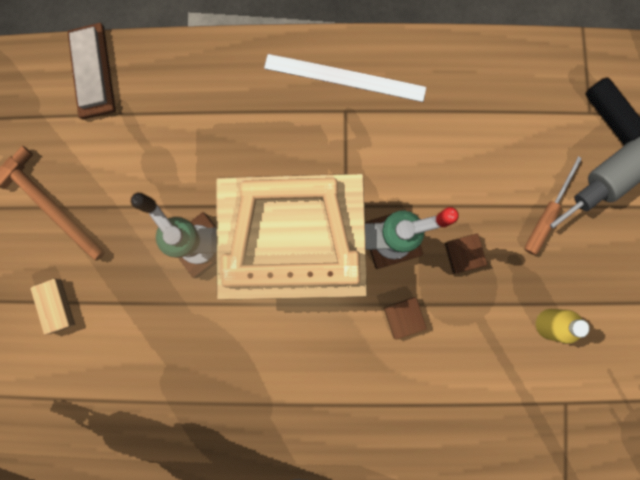

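View pics/wrist0.png

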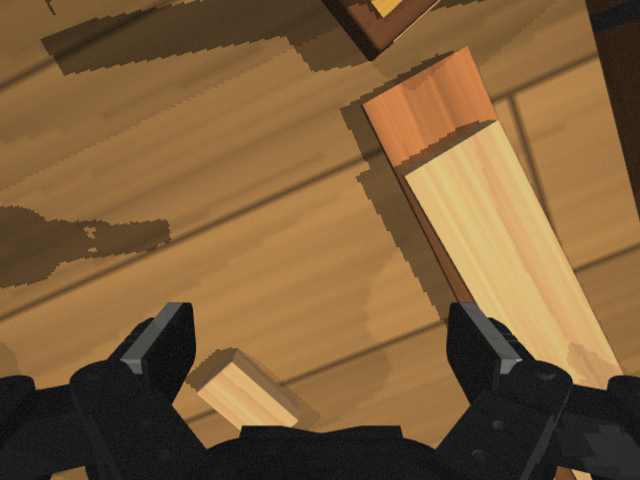

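The red knob is at scene (185,275) and top (447,216), with its green tube at top (403,231). The black knob is at top (143,202). The pad is the large dark square under the red leg's foot, at scene (235,318). The small blocks at scene (155,334) and (197,252) are look-alikes. I'll measure next.

```bash
python3 - <<'E'
from h import *
crop('scene',120,210,200,160,4,'sc1.png'); crop('top',360,170,140,110,5,'tp1.png')
for n in('top','scene'):
    c=load(n); im=c['img'].astype(int); m=(im[...,2]>120)&(im[...,1]<60)&(im[...,0]<60)
    nn,l,s,ce=cv2.connectedComponentsWithStats(m.astype(np.uint8)); i=1+np.argmax(s[1:,4]); vs,us=np.where(l==i)
    P=np.array([at_depth(c,u,v) for u,v in zip(us,vs)]); P=P[P[:,2]>.1]
    print(n,s[i],ce[i],P.min(0),P.max(0)); t=P[P[:,2]>np.percentile(P[:,2],97)-.006]; print('top',t.mean(0),t.min(0),t.max(0),len(t))
c=load('top')
for u,v in[(447,216),(403,231),(143,202),(177,237),(440,221),(425,225)]: print(u,v,at_depth(c,u,v))
c=load('scene'); o=-c['view'][:3,:3].T@c['view'][:3,3]; print('cam',o)
E
```

```text
top [437 207  21  17 146] [446.79452055 215.79452055] [ 0.44642992 -0.22176243  0.20719451] [ 0.55833568 -0.04688327  0.94496632]
top [ 0.54603609 -0.20904996  0.24570147] [ 0.44642992 -0.22176243  0.23574218] [ 0.55833568 -0.04688327  0.94496632] 105
scene [173 260  23  29 286] [185.53146853 271.55244755] [ 0.53907491 -0.22345482  0.19138685] [ 0.97676272 -0.20190642  0.93788913]
top [ 0.55278765 -0.21298455  0.24341192] [ 0.53907491 -0.22345482  0.23526121] [ 0.97676272 -0.20220998  0.93788913] 156
447 216 [ 0.54551747 -0.20717734  0.24248474]
403 231 [ 0.53161323 -0.15604194  0.18654319]
143 202 [0.56610205 0.20519341 0.23829288]
177 237 [0.52299491 0.17096612 0.18683758]
440 221 [ 0.54192972 -0.20278547  0.21850289]
425 225 [ 0.5404075  -0.18800307  0.18575495]
cam [ 0.97676272 -0.2087626   0.93788913]
```

View pics/sc1.png

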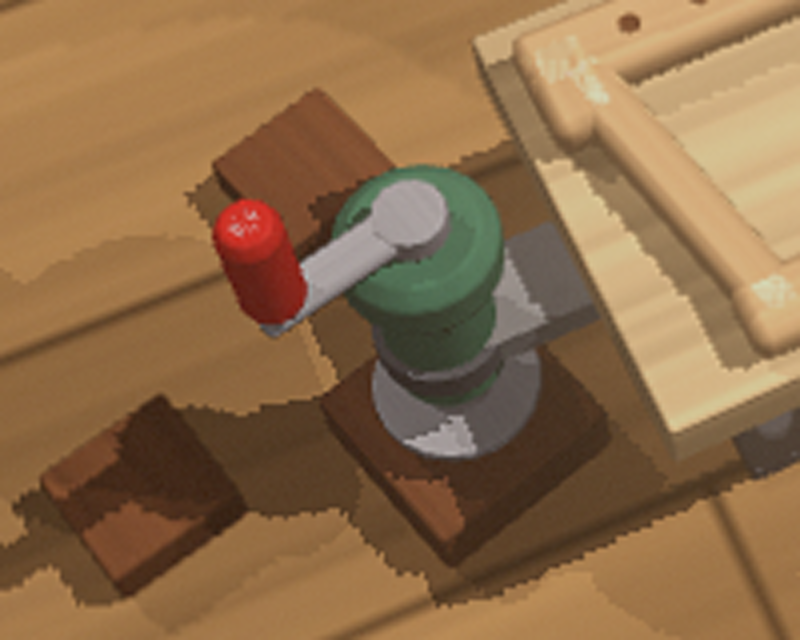

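View pics/tp1.png

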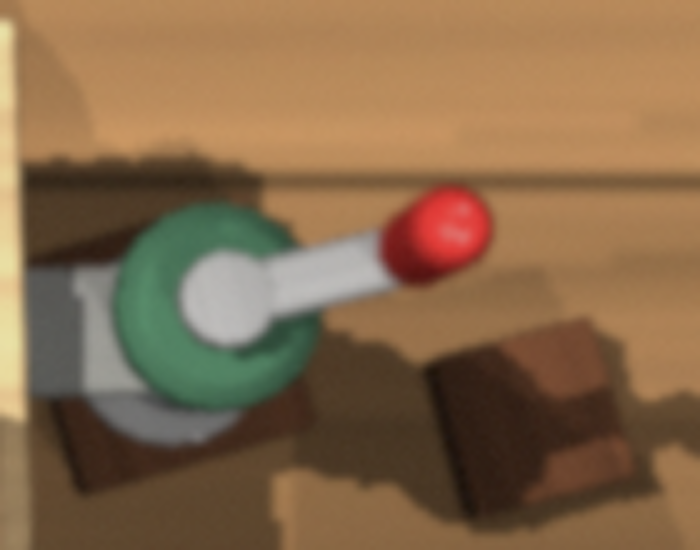

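```bash
python3 - <<'E'
from h import *
t=load('top');s=load('scene')
def tri(a,b):
    o1,d1=ray(t,*a);o2,d2=ray(s,*b);A=np.stack([d1,-d2],1);x=np.linalg.lstsq(A,o2-o1,rcond=None)[0]
    p,q=o1+d1*x[0],o2+d2*x[1];return (p+q)/2,np.linalg.norm(p-q)
print('knobtop',at_z(t,451,215.3,.24),at_z(s,182.6,266,.24),tri((451,215.3),(182.6,266)))
print('hub',at_z(t,405.6,229.5,.187),at_z(s,222.3,262.8,.187),tri((405.6,229.5),(222.3,262.8)))
for u,v in[(355,240),(350,270),(340,185),(360,290),(330,190),(345,230),(362,178),(362,296),(362,235)]: print(u,v,at_depth(t,u,v))
e=robot.sense();print(cv2.Rodrigues(np.eye(3))[0].ravel(), e['clock'])
from scipy.spatial.transform import Rotation as R
q=e['orientation'];print(R.from_quat([q[1],q[2],q[3],q[0]]).as_matrix())
E
```

```text
knobtop [ 0.54682375 -0.21316275  0.24      ] [ 0.5500022  -0.21120743  0.24      ] (array([ 0.54761528, -0.21251535,  0.23699901]), np.float64(0.0027587180240995495))
hub [ 0.53372899 -0.15974126  0.187     ] [ 0.53625758 -0.15933181  0.187     ] (array([ 0.53424213, -0.1596586 ,  0.18390402]), np.float64(0.0011247025121275153))
355 240 [ 0.52401754 -0.09008651  0.12983171]
350 270 [ 0.47687259 -0.08117673  0.15439381]
340 185 [ 0.60977908 -0.06717114  0.13100542]
360 290 [ 0.44725082 -0.09749359  0.12906027]
330 190 [ 0.59836815 -0.05151669  0.14957002]
345 230 [ 0.53952216 -0.07473751  0.12976641]
362 178 [ 0.62062318 -0.10136511  0.13189781]
362 296 [ 0.4381155  -0.10041542  0.13062868]
362 235 [ 0.53179053 -0.10092493  0.12954723]
[0. 0. 0.] 0.15
[[ 4.04858305e-01  9.14379313e-01 -4.74940939e-04]
 [ 9.14378325e-01 -4.04858568e-01 -1.34843849e-03]
 [-1.42526817e-03  1.11650820e-04 -9.99998978e-01]]
```

```bash
python3 -m inch '[[0,0,-0.09,14,-40,10,60],[0,0,-0.09,14,-40,10,60],[0,0,-0.09,14,-40,10,60],[0,0,-0.09,14,-40,10,60],[0,0,-0.09,14,-40,10,60],[0,0,-0.09,14,-40,10,60],[0,0,-0.09,14,-40,10,60],[0,0,-0.09,14,-40,10,60],[0,0,-0.09,14,-40,10,60],[0,0,-0.09,14,-40,10,60]]' 40
```

```text
clock: 1.15
eef_pos: [0.3996, 0.1816, 0.3363]
orientation: [-0.001, 0.993, 0.115, -0.004]
force: [1.2, 0.2, -0.3]
gripper_width: 0.0601
```

```bash
python3 -m inch '[[0,0,0,15,-40,0,60],[0,0,0,15,-40,0,60],[0,0,0,15,-40,0,60],[0,0,0,15,-40,0,60],[0,0,0,15,-40,0,60],[0,0,0,15,-40,0,60],[0,0,0,15,-40,0,60],[0,0,0,15,-40,0,60],[0,0,0,15,-40,0,60],[0,0,0,8,-20,0,60]]'; python3 - <<'E'
from h import *
c=grab('wrist'); cv2.imwrite('pics/wrist1.png',c['img'])
c=load('wrist')
im=c['img'].astype(int); m=(im[...,2]>110)&(im[...,1]<60)&(im[...,0]<60)
n,l,s,ce=cv2.connectedComponentsWithStats(m.astype(np.uint8)); i=1+np.argmax(s[1:,4]);print(s[i],ce[i])
e=robot.sense();print(e['eef_pos'],e['force'],e['clock'])
E
```

```text
clock: 2.15
eef_pos: [0.5448, -0.2173, 0.3387]
orientation: [-0.003, 0.994, 0.113, -0.001]
force: [0.3, 0.8, 0.3]
gripper_width: 0.0597
[ 309  203   40   51 1278] [328.64710485 226.64475743]
[ 0.54511125 -0.21975002  0.33861716] [ 0.25438786 -1.31478348  1.06243148] 2.2
```

View pics/wrist1.png

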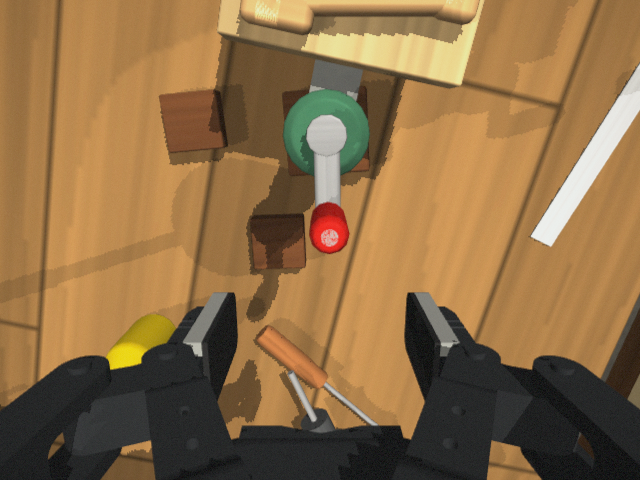

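The wrist view shows the red knob's top at (330,237) and the hub at (326,136). The jaws straddle the arm line, and the largest pad lies under the green tube.

```bash
python3 - <<'E'
from h import *
c=load('wrist')
print(at_z(c,330,237,.24),at_depth(c,330,237),at_z(c,326.5,135.5,.186),at_depth(c,326,136))
e=robot.sense();print(e['eef_pos'],e['clock'],e['force'],e['qvel'].max())
E
```

```text
[ 0.55032752 -0.21315362  0.24      ] [ 0.55045291 -0.21355358  0.23848382] [ 0.53664617 -0.16032859  0.186     ] [ 0.53641556 -0.16074546  0.18502977]
[ 0.54511125 -0.21975002  0.33861716] 2.2 [ 0.25438786 -1.31478348  1.06243148] 0.06755886562032588
```

```bash
python3 -m inch '[[0,0,0,4,7,-30,60],[0,0,0,0,0,-35,60],[0,0,0,0,0,-35,60],[0,0,0,0,0,-25,60],[0,0,0,0,0,-5,60],[0,0,0,0,0,0,60]]'; python3 - <<'E'
from h import *
c=grab('wrist'); cv2.imwrite('pics/wrist2.png',c['img'])
E
```

```text
clock: 2.8
eef_pos: [0.5486, -0.2141, 0.2041]
orientation: [-0.001, 0.994, 0.11, -0.001]
force: [0.1, -0.2, 0.2]
gripper_width: 0.0595
```

View pics/wrist2.png

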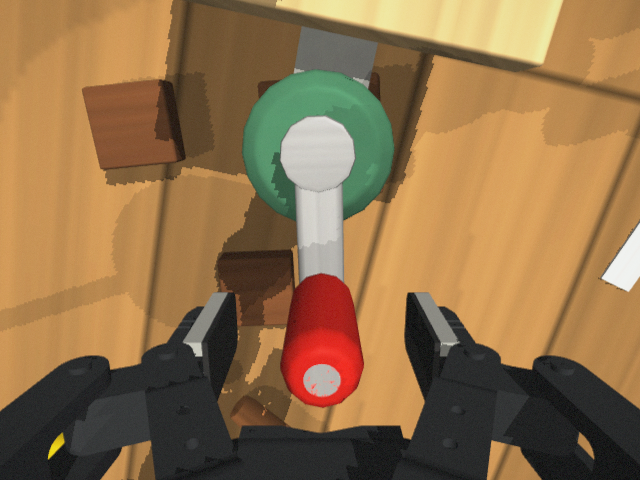

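The knob stands between the pads, centred at (322,340). I'll close on it gently.

```bash
python3 -m inch '[[0,0,0,0,0,0,20],[0,0,0,0,0,0,20],[0,0,0,0,0,0,20],[0,0,0,0,0,0,20],[0,0,0,0,0,0,20]]' 40
```

```text
clock: 3.35
eef_pos: [0.5492, -0.2149, 0.2081]
orientation: [-0.001, 0.994, 0.11, 0.001]
force: [0.3, -0.3, -4.6]
gripper_width: 0.0231
```

```bash
cat > plan.py <<'E'
import sys
from h import *
C=np.array([.536,-.160])
def plan(n,st,z=.206,C=C,r=.055):
    e=robot.sense();p=e['eef_pos'];v=p[:2]-C;th=np.arctan2(v[1],v[0])
    t=np.array([np.sin(th),-np.cos(th)]);rr=v/np.linalg.norm(v)
    f=e['force'];print('clk %.2f th %.1f r %.1f z %.1f Ftan %.1f Frad %.1f Fz %.1f'%(e['clock'],np.degrees(th),1e3*np.linalg.norm(v),1e3*p[2],f[:2]@t,f[:2]@rr,f[2]),'w',e['gripper_width'],e['orientation'].round(3))
    q=p[:2]
    for i in range(n):
        a=th-st*(i+1);w=C+r*np.array([np.cos(a),np.sin(a)]);print((1e3*(w-q)).round(1),end=' ');q=w
    print()
if __name__=='__main__': plan(int(sys.argv[1]),float(sys.argv[2]))
E
python3 plan.py 5 0.15
```

```text
clk 3.35 th -76.5 r 56.4 z 208.1 Ftan -0.2 Frad 0.3 Fz -4.6 w 0.023123222683987737 [-0.001  0.994  0.11   0.001]
[-8.5  0.1] [-8.2 -0.1] [-8.2  1.1] [-7.9  2.4] [-7.5  3.5]
```

```bash
python3 -m inch '[[0,0,0,-8.5,0,0,20],[0,0,0,-8,0,0,20],[0,0,0,-8,1,0,20],[0,0,0,-8,2.4,0,20],[0,0,0,-7.5,3.5,0,20]]'; python3 plan.py 6 0.15
```

```text
clock: 3.85
eef_pos: [0.5092, -0.2099, 0.2081]
orientation: [0.002, 0.994, 0.109, 0.003]
force: [2.2, -0.9, -5.6]
gripper_width: 0.023
clk 3.85 th -118.2 r 56.6 z 208.1 Ftan -2.3 Frad -0.2 Fz -5.6 w 0.023004111518307818 [0.002 0.994 0.109 0.003]
[-6.2  5.8] [-6.2  5.4] [-5.3  6.3] [-4.3  7. ] [-3.2  7.6] [-2.1  8. ]
```

```bash
python3 -m inch '[[0,0,0,-6.7,5.2,0,20],[0,0,0,-6.2,5.5,0,20],[0,0,0,-5.3,6.3,0,20]]'; python3 plan.py 1 0.15; python3 -m inch '[[0,0,0,-4.3,7,0,20],[0,0,0,-3.2,7.6,0,20]]'; python3 plan.py 6 0.1
```

```text
clock: 4.15
eef_pos: [0.4891, -0.1912, 0.2081]
orientation: [0.002, 0.994, 0.109, 0.004]
force: [4.8, 0.6, -8.1]
gripper_width: 0.023
clk 4.15 th -146.4 r 56.3 z 208.1 Ftan -2.2 Frad -4.3 Fz -8.1 w 0.022952951446274315 [0.002 0.994 0.109 0.004]
[-2.9  7.9] 
clock: 4.35
eef_pos: [0.4819, -0.1743, 0.2081]
orientation: [0.002, 0.994, 0.11, 0.005]
force: [7.5, -0.5, -11.2]
gripper_width: 0.0229
clk 4.35 th -165.1 r 56.0 z 208.1 Ftan -2.4 Frad -7.1 Fz -11.2 w 0.022851943612216336 [0.002 0.994 0.11  0.005]
[-0.2  5.6] [-0.6  5.5] [-0.1  5.5] [0.5 5.5] [1.  5.4] [1.6 5.3]
```

```bash
python3 -m inch '[[0,0,0,0.8,6.5,-0.5,20],[0,0,0,0,6.5,-0.5,20],[0,0,0,0.3,6.5,-0.5,20]]'; python3 plan.py 6 0.1; python3 - <<'E'
from h import *
grab('scene'); crop('scene',120,190,200,160,4,'sc2.png')
E
```

```text
clock: 4.65
eef_pos: [0.481, -0.1545, 0.208]
orientation: [0.002, 0.994, 0.11, 0.003]
force: [1.1, -3.6, -1.6]
gripper_width: 0.0229
clk 4.65 th 174.3 r 55.3 z 208.0 Ftan -3.5 Frad -1.4 Fz -1.6 w 0.0228620464310792 [0.002 0.994 0.11  0.003]
[1.1 5.4] [1.4 5.3] [1.9 5.2] [2.4 5. ] [2.9 4.7] [3.3 4.4]
```

View pics/sc2.png

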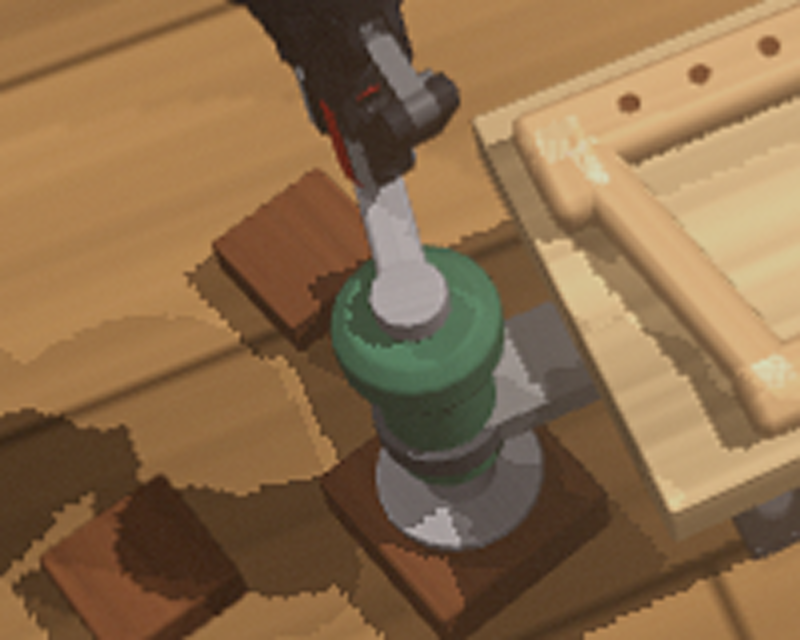

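The crank follows the fingers: the arm now points toward the robot and the foot is lower, not yet clearly on the pad (crop (460,510)). Total turn so far is about 1.9 rad. From here I'll use smaller steps and watch the tangential force.

```bash
python3 -m inch '[[0,0,0,1.1,5.4,0,20],[0,0,0,1.4,5.3,0,20],[0,0,0,1.9,5.2,0,20]]'; python3 plan.py 4 0.1;
```

```text
clock: 5.0
eef_pos: [0.4862, -0.1372, 0.208]
orientation: [0.002, 0.994, 0.11, 0.004]
force: [2.8, -3.5, -3.0]
gripper_width: 0.0231
clk 5.00 th 155.5 r 54.8 z 208.0 Ftan -2.1 Frad -4.0 Fz -3.0 w 0.023073912382484168 [0.002 0.994 0.11  0.004]
[2.3 5. ] [3.  4.6] [3.5 4.3] [3.9 3.9]
```

```bash
python3 -m inch '[[0,0,0,3,4.7,0,20],[0,0,0,3.2,4.5,0,20],[0,0,0,3.6,4.2,0,20]]'; python3 plan.py 4 0.1;
```

```text
clock: 5.3
eef_pos: [0.4964, -0.1228, 0.208]
orientation: [0.003, 0.994, 0.11, 0.003]
force: [-0.5, -3.7, -2.1]
gripper_width: 0.0227
clk 5.30 th 136.8 r 54.3 z 208.0 Ftan -3.0 Frad -2.1 Fz -2.1 w 0.02269229052546798 [0.003 0.994 0.11  0.003]
[3.4 4.3] [4.3 3.4] [4.6 3. ] [4.9 2.5]
```

```bash
python3 -m inch '[[0,0,0,4,3.6,0,20],[0,0,0,4.3,3.2,0,20],[0,0,0,4.6,2.8,0,20]]'; python3 plan.py 4 0.1;
```

```text
clock: 5.6
eef_pos: [0.5094, -0.1132, 0.208]
orientation: [0.003, 0.994, 0.11, 0.002]
force: [-3.0, -4.4, 0.9]
gripper_width: 0.0227
clk 5.60 th 119.6 r 53.9 z 208.0 Ftan -4.8 Frad -2.4 Fz 0.9 w 0.022691997154500144 [0.003 0.994 0.11  0.002]
[4.4 3.5] [5.1 2. ] [5.3 1.4] [5.4 0.9]
```

```bash
python3 -m inch '[[0,0,0,4.9,2.5,0,20],[0,0,0,5.1,2,0,20]]'; python3 plan.py 4 0.1;
```

```text
clock: 5.8
eef_pos: [0.519, -0.109, 0.2079]
orientation: [0.003, 0.994, 0.109, 0.001]
force: [-4.3, -3.9, 1.5]
gripper_width: 0.023
clk 5.80 th 108.4 r 53.7 z 207.9 Ftan -5.3 Frad -2.4 Fz 1.5 w 0.02302686403820347 [0.003 0.994 0.109 0.001]
[4.9 2.7] [5.4 0.9] [5.5 0.4] [ 5.5 -0.2]
```

```bash
python3 -m inch '[[0,0,0,5.3,1.6,0,20],[0,0,0,5.4,1,0,20]]'; python3 plan.py 4 0.1; python3 - <<'E'
from h import *
grab('scene'); crop('scene',170,240,130,110,6,'sc3.png')
E
```

```text
clock: 6.0
eef_pos: [0.5287, -0.1069, 0.2079]
orientation: [0.002, 0.994, 0.109, -0.001]
force: [-5.5, -2.9, 4.5]
gripper_width: 0.0228
clk 6.00 th 97.8 r 53.6 z 207.9 Ftan -5.8 Frad -2.2 Fz 4.5 w 0.022787837167395554 [ 0.002  0.994  0.109 -0.001]
[5.3 1.9] [ 5.5 -0.1] [ 5.5 -0.6] [ 5.4 -1.2]
```

View pics/sc3.png

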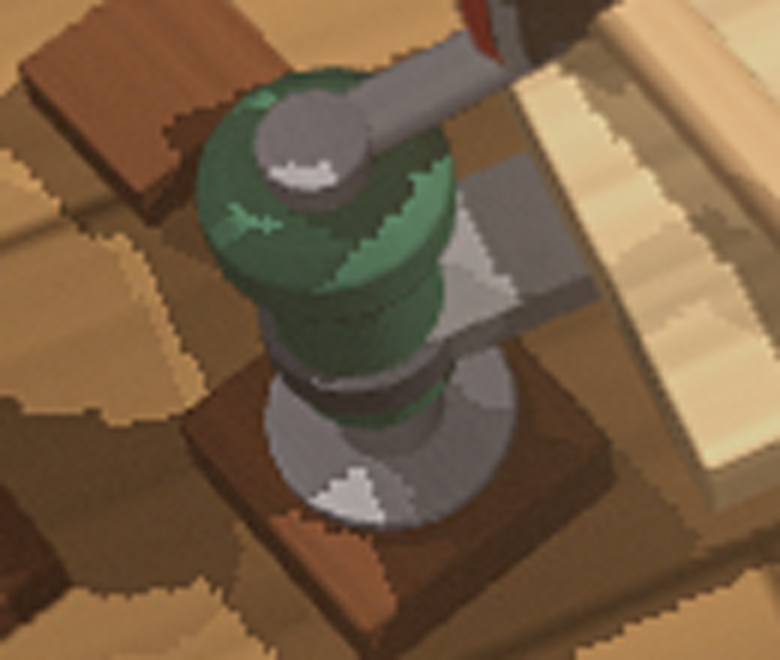

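```bash
python3 - <<'E'
from h import *
c=load('scene')
def reg(x0,y0,x1,y1):
    P=[at_depth(c,u,v) for u in range(170+x0//6,170+x1//6+1) for v in range(240+y0//6,240+y1//6+1)];P=np.array(P);return np.median(P,0).round(4),P.std(0).round(4)[2],len(P)
print('pad',reg(300,530,370,590),reg(540,440,580,470),reg(210,420,240,440))
print('foot',reg(320,470,370,510),reg(285,410,310,450),reg(440,460,490,490),reg(400,480,430,510))
print('bench',reg(20,330,100,390),reg(540,560,620,600),reg(180,610,250,650))
E
```

```text
pad (array([ 0.565 , -0.1884,  0.0292]), np.float64(0.079), 132) (array([ 0.5633, -0.1229,  0.0291]), np.float64(0.0024), 42) (array([ 0.5188, -0.2019,  0.0294]), np.float64(0.0014), 24)
foot (array([ 0.5524, -0.1795,  0.036 ]), np.float64(0.1056), 72) (array([ 0.53  , -0.1851,  0.0365]), np.float64(0.0014), 40) (array([ 0.5609, -0.1488,  0.0361]), np.float64(0.0022), 54) (array([ 0.5614, -0.1635,  0.0355]), np.float64(0.0014), 36)
bench (array([ 0.4639, -0.2374,  0.    ]), np.float64(0.0016), 154) (array([ 5.872e-01, -1.291e-01, -2.000e-04]), np.float64(0.0016), 112) (array([ 5.585e-01, -2.240e-01,  5.000e-04]), np.float64(0.0018), 96)
```

```bash
python3 -m inch '[[0,0,0,5.4,0.4,0,20]]'; python3 plan.py 1 0.1;python3 -m inch '[[0,0,0,0,0,0,20],[0,0,0,0,0,0,20]]'; python3 plan.py 1 0.1
```

```text
clock: 6.15
eef_pos: [0.5338, -0.1065, 0.2079]
orientation: [0.002, 0.994, 0.108, -0.002]
force: [-6.3, -3.6, 4.2]
gripper_width: 0.0225
clk 6.15 th 92.3 r 53.6 z 207.9 Ftan -6.5 Frad -3.3 Fz 4.2 w 0.02250777254754268 [ 0.002  0.994  0.108 -0.002]
[5.4 1.4] 
clock: 6.35
eef_pos: [0.5344, -0.1065, 0.2079]
orientation: [0.002, 0.994, 0.108, -0.002]
force: [-3.8, -2.6, 1.8]
gripper_width: 0.0227
clk 6.35 th 91.7 r 53.6 z 207.9 Ftan -3.9 Frad -2.5 Fz 1.8 w 0.022714898572566176 [ 0.002  0.994  0.108 -0.002]
[5.5 1.3]
```

The turning force has risen from about 2.5 N to 6.5 N, roughly 0.7 rad past contact, so I'll release.

```bash
python3 -m inch '[[0,0,0,0,0,0,60],[0,0,0,0,0,0,60],[0,0,0,0,0,0,60],[0,0,0,0,0,0,60]]' && python3 -m inch '[[0,0,0,0,0,20,60],[0,0,0,0,0,30,60],[0,0,0,0,0,40,60],[0,0,0,0,0,40,60],[0,0,0,-20,-20,20,60],[0,0,0,-30,-30,0,60],[0,0,0,-30,-30,0,60],[0,0,0,-30,-30,0,60],[0,0,0,0,0,0,60]]'; python3 - <<'E'
from h import *
for n in('scene','top'): cv2.imwrite('pics/%s9.png'%n,grab(n)['img'])
c=load('top');im=c['img'].astype(int); m=(im[...,2]>120)&(im[...,1]<60)&(im[...,0]<60)
n,l,s,ce=cv2.connectedComponentsWithStats(m.astype(np.uint8)); print(s[1:],ce[1:])
c=load('scene')
def reg(x0,y0,x1,y1):
    P=np.array([at_depth(c,u,v) for u in range(170+x0//6,170+x1//6+1) for v in range(240+y0//6,240+y1//6+1)]);return np.median(P,0).round(4)
print(reg(540,440,580,470),reg(440,460,490,490),reg(285,410,310,450))
E
```

```text
clock: 6.75
eef_pos: [0.5362, -0.1029, 0.208]
orientation: [0.0, 0.994, 0.11, -0.001]
force: [1.0, -0.2, -0.7]
gripper_width: 0.0603
clock: 7.65
eef_pos: [0.4239, -0.2118, 0.3648]
orientation: [-0.0, 0.994, 0.113, 0.002]
force: [1.4, -0.1, 0.2]
gripper_width: 0.0602
[[363 229  17  17  97]] [[370.49484536 238.51546392]]
[ 0.5636 -0.1228  0.0292] [ 0.561  -0.1488  0.0361] [ 0.5306 -0.1851  0.0363]
```

View pics/scene9.png

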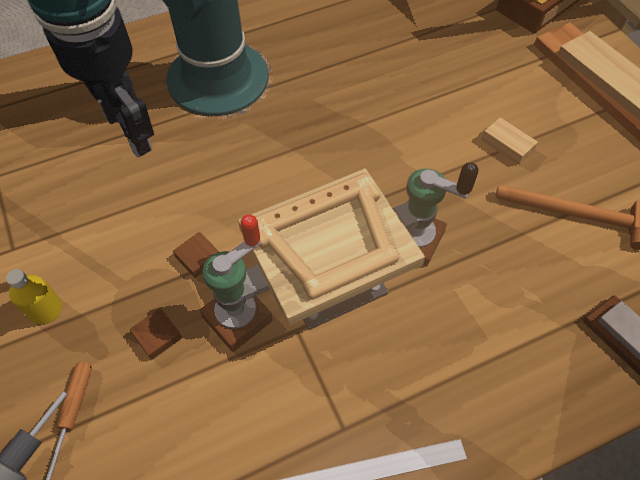

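View pics/top9.png

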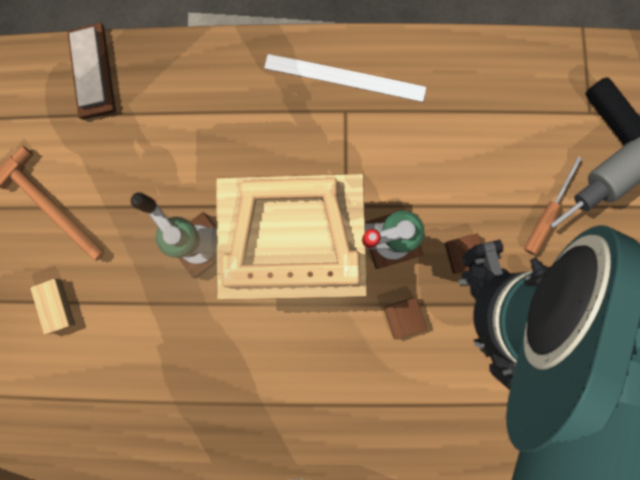

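The hand is clear. The red knob is now at top (371,238), the black knob is still at (143,202), and the foot stands on the pad at scene (235,312). I'll check the crank angle before handing in.

```bash
python3 - <<'E'
from h import *
t=load('top')
for u,v in[(372,238)]:
    p=at_z(t,u,v,.24); h=at_z(t,405.6,229.5,.187); a0=at_z(t,451,215.3,.24)-h; d=p-h
    x=np.degrees(np.arctan2(a0[1],a0[0])-np.arctan2(d[1],d[0]))%360; print(p,x,np.radians(x))
E
```

```text
[ 0.51621288 -0.10690119  0.24      ] 175.43288688378414 3.0618814924008078
```

```bash
python3 - <<'E'
from h import *
crop('scene',190,195,100,90,7,'sc10.png'); crop('top',350,200,100,80,7,'tp10.png')
E
```

```text
(no output)
```

View pics/sc10.png

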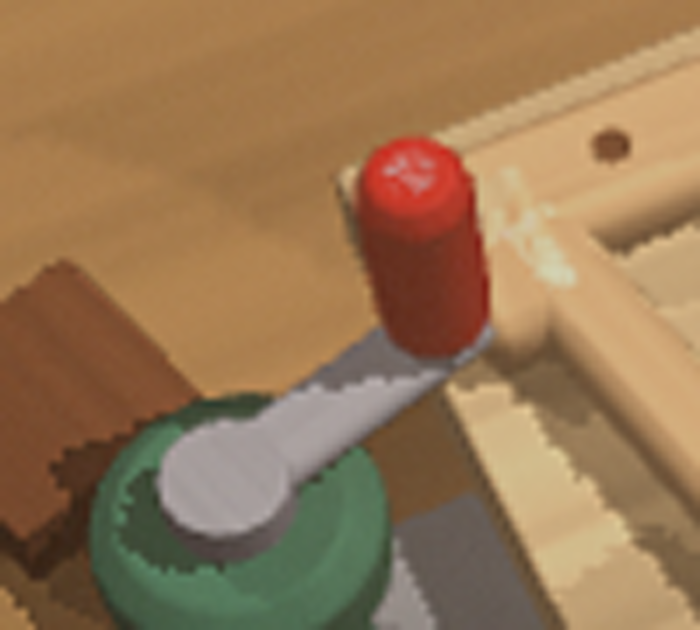

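View pics/tp10.png

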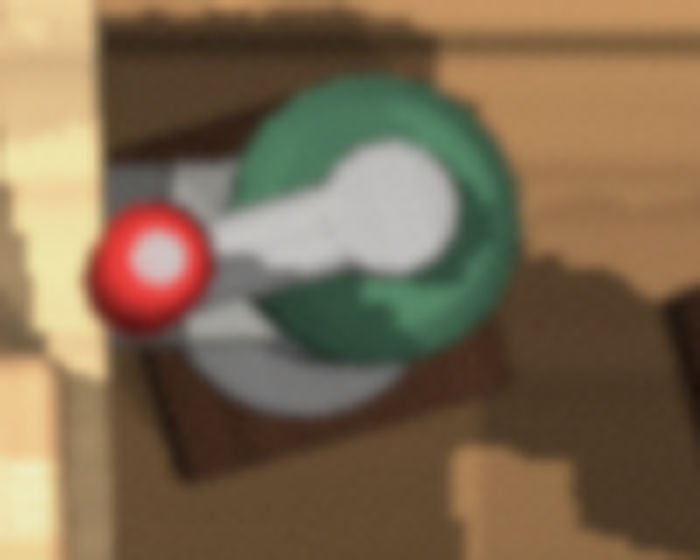

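The crank went back about 0.28 rad during the release: the cameras give 3.06 rad against 3.33 rad from the tool pose. I'll see whether it is still drifting.

```bash
python3 -m inch '[[0,0,0,0,0,0,60],[0,0,0,0,0,0,60],[0,0,0,0,0,0,60],[0,0,0,0,0,0,60],[0,0,0,0,0,0,60],[0,0,0,0,0,0,60],[0,0,0,0,0,0,60],[0,0,0,0,0,0,60],[0,0,0,0,0,0,60],[0,0,0,0,0,0,60]]'; python3 - <<'E'
from h import *
def cen(n):
    c=grab(n);im=c['img'].astype(int); m=(im[...,2]>120)&(im[...,1]<60)&(im[...,0]<60)
    _,l,s,ce=cv2.connectedComponentsWithStats(m.astype(np.uint8)); i=1+np.argmax(s[1:,4]);print(n,s[i],ce[i])
cen('top')
t=load('top')
for a in range(84,121,6):
    b=np.radians(a); p=[.536+.055*np.cos(b),-.160+.055*np.sin(b),.24];s=load('scene')
    print(a,pix(t,p).round(1),pix(s,p).round(1))
print(pix(t,[.536,-.16,.187]),pix(s,[.536,-.16,.187]))
E
```

```text
clock: 8.75
eef_pos: [0.4308, -0.2033, 0.3635]
orientation: [0.0, 0.993, 0.121, 0.001]
force: [-0.8, 0.0, 0.5]
gripper_width: 0.0598
top [363 229  17  17  94] [370.5106383  238.57446809]
84 [370.7 219. ] [256. 232.]
90 [370.5 223.3] [254.6 228.6]
96 [370.7 227.5] [252.8 225.4]
102 [371.4 231.8] [250.7 222.5]
108 [372.6 235.9] [248.2 219.8]
114 [374.2 239.9] [245.3 217.3]
120 [376.1 243.8] [242.2 215.2]
[405.75862247 227.92757645] [221.78811956 262.8307125 ]
```

The crank isn't drifting. It rests at about 107°, roughly 0.45 to 0.5 rad past contact, where the 2.7 N of friction balances the spring or the opening finger left it. That's in range but near the lower end, so I'll check the stiffness with a gentle one-finger nudge and add a little.

```bash
python3 -m inch '[[0,0,0,30,32,0,44],[0,0,0,30,32,0,44],[0,0,0,24,26,0,44],[0,0,0,0,0,0,44]]'; python3 -m inch '[[0,0,0,0,0,0,44]]'
```

```text
clock: 9.2
eef_pos: [0.5168, -0.1111, 0.3642]
orientation: [-0.0, 0.993, 0.119, 0.002]
force: [0.2, 0.1, -0.3]
gripper_width: 0.0439
clock: 9.3
eef_pos: [0.517, -0.1111, 0.364]
orientation: [0.0, 0.993, 0.119, 0.002]
force: [-0.3, -0.4, 0.7]
gripper_width: 0.0439
```

```bash
python3 -m inch '[[0,0,0,3,4,-40,44],[0,0,0,0,0,-40,44],[0,0,0,0,0,-20,44],[0,0,0,0,0,0,44]]'; python3 - <<'E'
from h import *
c=grab('wrist'); cv2.imwrite('pics/wrist11.png',c['img']); c=load('wrist')
print(robot.sense()['eef_pos'])
E
```

```text
clock: 9.7
eef_pos: [0.519, -0.1097, 0.2627]
orientation: [0.0, 0.993, 0.117, 0.004]
force: [0.2, -0.0, 0.0]
gripper_width: 0.0437
[ 0.51969626 -0.11013168  0.26407435]
```

View pics/wrist11.png

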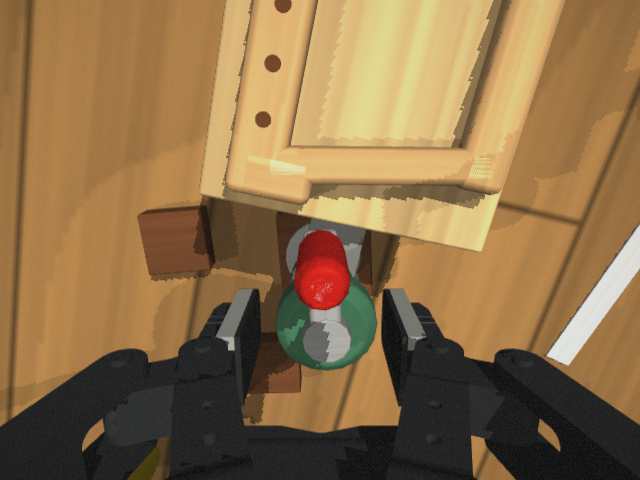

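The knob (322,288) is centred between the jaws.

```bash
python3 - <<'E'
from h import *
c=load('wrist');p=at_z(c,322,286,.24);h=at_z(c,327,341,.186);d=p-h;print(p,h,np.degrees(np.arctan2(d[1],d[0])))
E
python3 -m inch '[[0,0,0,1,3,-28,44],[0,0,0,0,0,-27,44],[0,0,0,0,0,0,44]]'; python3 plan.py 1 .1
```

```text
[ 0.51991096 -0.10599408  0.24      ] [ 0.53607541 -0.15877538  0.186     ] 107.02738789302558
clock: 10.05
eef_pos: [0.5234, -0.1093, 0.2133]
orientation: [0.001, 0.993, 0.116, 0.01]
force: [-0.2, 0.3, -0.2]
gripper_width: 0.0438
clk 10.05 th 104.0 r 52.2 z 213.3 Ftan -0.2 Frad 0.3 Fz -0.2 w 0.043846415214249264 [0.001 0.993 0.116 0.01 ]
[4.7 3.7]
```

```bash
python3 -m inch '[[0,0,0,4,2,0,44]]'; python3 plan.py 1 .1; python3 -m inch '[[0,0,0,3,1,0,44]]'; python3 plan.py 1 .1;python3 -m inch '[[0,0,0,3,0.5,0,44]]'; python3 plan.py 1 .1
```

```text
clock: 10.15
eef_pos: [0.528, -0.1083, 0.2152]
orientation: [0.001, 0.993, 0.115, 0.011]
force: [0.7, -0.9, 0.6]
gripper_width: 0.0439
clk 10.15 th 98.8 r 52.3 z 215.2 Ftan 0.6 Frad -1.0 Fz 0.6 w 0.04390027911762963 [0.001 0.993 0.115 0.011]
[5.1 3.3] 
clock: 10.25
eef_pos: [0.5307, -0.1076, 0.2163]
orientation: [0.001, 0.993, 0.115, 0.011]
force: [-5.2, -1.6, -4.6]
gripper_width: 0.0441
clk 10.25 th 95.8 r 52.7 z 216.3 Ftan -5.3 Frad -1.1 Fz -4.6 w 0.04406913232479273 [0.001 0.993 0.115 0.011]
[5.3 2.6] 
clock: 10.35
eef_pos: [0.5323, -0.1074, 0.2167]
orientation: [0.001, 0.993, 0.115, 0.009]
force: [-6.3, -2.0, -4.7]
gripper_width: 0.0438
clk 10.35 th 94.0 r 52.7 z 216.7 Ftan -6.4 Frad -1.6 Fz -4.7 w 0.04379933966979931 [0.001 0.993 0.115 0.009]
[5.3 2.4]
```

```bash
python3 -m inch '[[0,0,0,3,0.6,0,44]]'; python3 plan.py 1 .1;python3 -m inch '[[0,0,0,3,0.6,0,44]]'; python3 plan.py 1 .1
```

```text
clock: 10.45
eef_pos: [0.5336, -0.1071, 0.2167]
orientation: [0.0, 0.993, 0.115, 0.007]
force: [-5.4, -1.2, -4.9]
gripper_width: 0.0439
clk 10.45 th 92.6 r 52.9 z 216.7 Ftan -5.4 Frad -0.9 Fz -4.9 w 0.04392124507262463 [0.    0.993 0.115 0.007]
[5.4 2.1] 
clock: 10.55
eef_pos: [0.5348, -0.1069, 0.2167]
orientation: [-0.0, 0.993, 0.115, 0.005]
force: [-4.7, -1.1, -5.1]
gripper_width: 0.0442
clk 10.55 th 91.3 r 53.1 z 216.7 Ftan -4.7 Frad -1.0 Fz -5.1 w 0.044225709657385294 [-0.     0.993  0.115  0.005]
[5.5 1.7]
```

```bash
python3 -m inch '[[0,0,0,5,1,0,44],[0,0,0,5,0.7,0,44]]'; python3 plan.py 1 .1;python3 -m inch '[[0,0,0,5,0.5,0,44]]'; python3 plan.py 1 .1
```

```text
clock: 10.75
eef_pos: [0.5406, -0.106, 0.2164]
orientation: [-0.001, 0.993, 0.114, 0.0]
force: [-6.7, -2.1, -3.2]
gripper_width: 0.044
clk 10.75 th 85.1 r 54.2 z 216.4 Ftan -6.5 Frad -2.6 Fz -3.2 w 0.044045678980237084 [-0.001  0.993  0.114  0.   ]
[5.5 0. ] 
clock: 10.85
eef_pos: [0.5436, -0.1058, 0.2163]
orientation: [-0.002, 0.993, 0.114, -0.002]
force: [-6.1, -0.8, -3.9]
gripper_width: 0.0442
clk 10.85 th 82.0 r 54.7 z 216.3 Ftan -5.9 Frad -1.6 Fz -3.9 w 0.044240019178961816 [-0.002  0.993  0.114 -0.002]
[ 5.4 -0.7]
```

The force is about 6 to 6.5 N with the knob at about 93°. I'll back the finger off and lift away.

```bash
python3 -m inch '[[0,0,0,-6,-1,0,44],[0,0,0,-3,0,0,44],[0,0,0,0,0,0,44]]'; python3 - <<'E'
from h import *
c=grab('wrist'); cv2.imwrite('pics/wrist12.png',c['img'])
E
```

```text
clock: 11.15
eef_pos: [0.5356, -0.1072, 0.2188]
orientation: [-0.001, 0.994, 0.114, -0.0]
force: [-2.5, -1.0, -1.2]
gripper_width: 0.0438
```

View pics/wrist12.png

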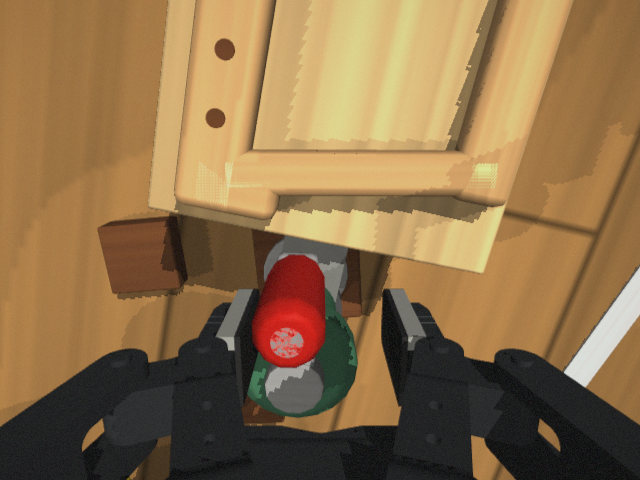

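```bash
python3 -m inch '[[0,0,0,-2,0,0,50],[0,0,0,0,0,0,50]]'; python3 -m inch '[[0,0,0,-2,0,30,50],[0,0,0,0,0,40,50],[0,0,0,0,0,40,50],[0,0,0,0,0,30,50],[0,0,0,-20,-20,0,60],[0,0,0,-30,-30,0,60],[0,0,0,-30,-30,0,60],[0,0,0,-20,-20,0,60],[0,0,0,0,0,0,60]]'; python3 - <<'E'
from h import *
def cen(n):
    c=grab(n);im=c['img'].astype(int); m=(im[...,2]>120)&(im[...,1]<60)&(im[...,0]<60)
    _,l,s,ce=cv2.connectedComponentsWithStats(m.astype(np.uint8)); i=1+np.argmax(s[1:,4]);print(n,s[i],ce[i])
cen('top');cen('scene')
crop('scene',190,195,130,110,6,'sc13.png')
E
```

```text
clock: 11.4
eef_pos: [0.5342, -0.1071, 0.2198]
orientation: [-0.001, 0.993, 0.114, 0.001]
force: [-3.0, -0.9, -2.2]
gripper_width: 0.0499
clock: 12.3
eef_pos: [0.4324, -0.2092, 0.369]
orientation: [0.0, 0.993, 0.116, 0.008]
force: [-0.0, 0.4, 0.2]
gripper_width: 0.0602
top [363 229  17  16 101] [370.62376238 238.02970297]
scene [242 215  18  29 187] [252.11764706 227.97860963]
```

View pics/sc13.png

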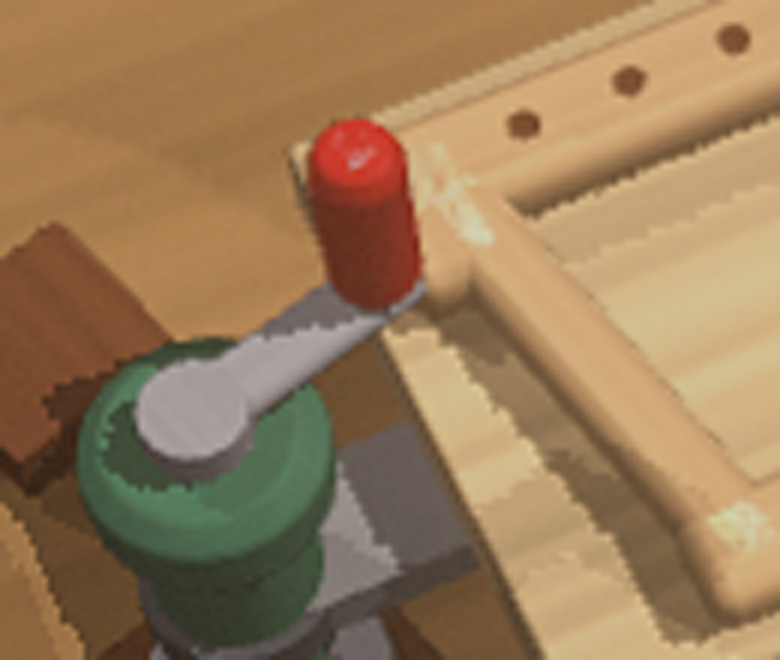

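The crank settles at the same angle again, where 2.7 N of friction balances 5.5 N/rad. That puts it about 0.49 rad past contact, inside 0.3 to 1.2, and the hand is clear. Handing in.

```bash
python3 - <<'E'
from h import *
e=robot.sense();print(e['clock'],e['force'])
robot.hand_in()
E
```

```text
12.4 [-0.50655681  0.57826395  0.65175475]
the job is handed in; nothing more can be done
```

I turned the red crank clockwise until its foot stood on the largest pad and the crank had clearly stiffened, then let go and handed the job in at 12.4 s. The black-knob leg was never touched and looked unmoved in the picture from above after the first release.

- **Contact:** in the depth images the foot's underside (29.1 mm) is level with the pad top (29.2 mm).
- **Stiffness:** the force at the knob rose from about 2.5 N hanging free to about 6.5 N at the furthest point. That is about 0.7 rad past contact, well short of 2 rad.
- **Unexpected:** after I let go, the crank sprang back about 0.27 rad. I nudged it forward once more, and it returned to the same angle within about 1° and showed no drift over 1 s.
- **Final position:** it rests about 3.1 rad from its start, roughly 0.45 to 0.5 rad past contact. That is within the 0.3 to 1.2 rad range, but nearer the low end than I intended.

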